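# Third hand at the plate jig

## Robot

A 6-joint arm with a two-finger parallel gripper is mounted at the origin on a cart in front of the work surface, level with it; the furniture and walls round the work are solid. World frame = base frame: x ahead of the robot, y to its left, z up, the work surface at z = 0. Lengths are in m, angles in rad, forces in N, time in s.
With the tool pointing down it reaches from about 0.275 to 0.85 m from the base axis. Payload 5.2 kg.
Tool frame: the origin (TCP) lies on the mounting face of the last link; the fingertips stand 173 mm ahead of it and the grasp point (between the pads) lies 155 mm ahead of it; z points along the fingers, y is the line along which they close (so a half turn about z gives the same grasp; the last joint's range is limited). The gripper opens to 85 mm and grips with 20 to 120 N. Pads are 22 mm wide; open, the fingers measure 114 mm over their backs; the gripper's body (76 mm by 85 mm) begins 54 mm behind the grasp point. The pads swing forward as they close: fully open they stand 13 mm farther back than shut.
Start: joints at [1.058, 0.259, 1.535, -0, 1.348, -0.203], TCP at [0.168, 0.524, 0.405] pointing down, gripper open.
Joint ranges: [-3.14, 3.14], [-0.91, 2.08], [0.19, 2.58], [-1.22, 4.36], [0.22, 2.71], [-3.12, 3.12]. Speed limits (rad/s): [2.57, 2.57, 3.14, 3.14, 3.14, 3.14].

## Interface

Orientations are given as a unit quaternion [x, y, z, w].
In Python, from cell import env, vision, job gives the robot as it stands.
- The arm moves only by the shell command python3 -m crank 'ROWS' [OPENING] [FORCE]. ROWS is JSON, a list of rows, each a list of 2 entries, a list of its own where there are three numbers: the shift along the world's x, y, z in cm, then the turn, a rotation vector about the world's x, y, z in degrees. In form: [[[x, y, z], [wx, wy, wz]], ...]. A call has 1 to 20 rows; each row shifts and turns the commanded pose from where the row before left it; what a row does not reach is not made up. A row lasts 1/12 s, in which the tool goes at most 41.7 mm and 7.16 degrees, less where a joint would pass 70% of its speed; a pose out of reach is approached as far as the arm can. A call with a gripper value outside its range is refused whole. OPENING is the finger opening in cm, from 0 to 8.54, set as the call begins (- or left out, the last holds). The fingers move at their own pace and stop on an object; FORCE is the grip in N (left out, the last holds). Time passes only in rows, so rows that do not move let the fingers close. It gives the time, the measured TCP pose, the force, the opening and the grip force at its end, in the units of the state.
- env.observe(): the state, without advancing time (a new reading comes with each control period).
- vision.read_camera(name): name is "scene" or "top"; returns the picture (384x512x3 uint8, red, green, blue); there is no depth.
- vision.camera_params(name): a dict with "fov_y" (degrees; the focal length in pixels is half the picture's height over the tangent of half this angle, whatever the lens; pixels are square), "cx", "cy" (the principal point, pixels), "origin" and "orientation" of the camera in the world. Camera axes: x right, y up, looking along -z (the intrinsics and any distortion apply to the point x, -y, -z); pixel columns grow to the right and rows downward; lengths in m; the calibration is good to about 2 mm. A picture is of the moment at which its call begins. camera_params takes no time and is no camera call.
- job.job_done(): hands the job in; it is judged then, once.
The state is a dict: "time_s": time; "joints": joint angles; "dq": joint speeds; "joint_efforts": joint torques, N m; "tcp_pos": TCP position; "tool_rot": TCP orientation; "force": force on the tool from outside, world axes, zero at the start; "moment": the same for the moment, N m; "opening": finger opening in m; "gripper_force": force on a finger pad.
Only numpy, scipy, OpenCV 4.12 (cv2) and the standard library are available. Lean on these libraries where they do the work, as an engineer would, in place of code of your own. Each camera call takes 0.05 s, during which the arm holds its last target. There are 200 camera calls.

## Task

Take the plate with the raised lug out of the wooden rack, stand it on edge fully down in the slot of the steel jig, and push it along the slot against the sprung stop button with a steady force of about 12 N (button pushed in half its travel), so that a colleague can tighten the clamp screws. The program finishes while you are still gripping the plate and pressing it so: do not let go, and never push the button in to its end stop. Leave the other two plates in the rack, and do not knock the standing bolt, the bearing or the jar beside the bearing about.

Things in the scene. Friction and masses are not known exactly. Their poses are not given: they have to be found in the camera images.
- lug_plate_mid (a point): Centre of the plate to use: bare aluminium, 120 mm long (x), 8 mm thick (y), on its long edge (z up). Body 60 mm high; a lug 50 mm long rises 25 mm from the middle of its top edge, 85 mm in all. This point is 42.5 mm above the lower edge and below the lug's top. The same either way round. About 0.2 kg. Grip the lug across the 8 mm
- lug_plate: The same plate; origin in the middle of its lower edge, axes as above
- plain_plate_mid (a point): Middle of the plain rectangular plate, 120 x 8 x 60 mm, same material, standing in another groove of the rack; this point is 30 mm above its lower edge; stays there
- notch_plate_mid (a point): Middle of the plate with a notch 40 mm wide and 25 mm deep in the middle of its top edge, else 120 x 8 x 60 mm, same material, in another groove of the rack; this point is 30 mm above its lower edge; stays there
- plate_rack: Fixed wooden rack, 110 mm (x) x 190 mm (y) x 31 mm high, origin under its centre. Three grooves along its x, 12 mm wide, floor 10 mm above the bench, at y = -70, 0 and +70 mm; one plate stands in each, in any order, its ends sticking out of the rack
- press_jig: Fixed steel jig, z = 0 at the bench, base 210 mm (x -95 to 115) x 90 x 12 mm. Two rails (x -92 to 48 mm) leave a slot along its x axis at y = 0: 12 mm wide, floor 12 mm above the bench, sides straight up to 26 mm, then flared to a mouth 24 mm wide at 34 mm, the rails' top. Past the slot's +x end stands the stop with its sprung button. Clamp screws stick out of the +y rail to y = 40 mm
- button_cap: Round steel button of the stop, 22 mm across, pointing to the jig's -x out of a grey housing (jig x 82 to 112 mm, 78 mm high); origin at the centre of the face that the plate's end meets; x points along the push, into the housing. Unpressed the face is at x = 54 mm, y = 0, z = 56 mm of the jig's frame
- stop_button (a joint): How far the button is pushed in along the jig's +x, m: 0 out, 0.020 at its end stop. Plain spring of 1200 N/m without preload: 12 N at 0.010 m, 24 N at the end stop
- bolt: Steel bolt standing on its head, 27 x 26 x 80 mm, loose bystander; origin under its centre
- jar: Jar with a dark lid, 64 mm across, 76 mm high, loose bystander; origin under its centre
- bearing: Ball bearing lying flat, 72 mm across, 17 mm high, loose bystander; origin under its centre

How it is judged:
By the outcome, as a careful person would: the job done as asked, in the order asked, and still so for the second after the job is handed in, while the arm keeps its last pose, push and grip.
It also fails if it takes over 40 s, if anything falls off the work surface, if the arm or the gripper's body presses on something with over 40 N, if the wrist force passes 120 N, or if a joint passes its speed limit or range.

## Working session

There is one attempt and no reset: what is moved stays moved. The work goes in short steps, Python scripts to look and compute and a shell command to move; the robot and the scene stay as the last step left them, time stands still between calls to the robot, and variables do not carry over. Pictures are saved under pics/ and viewed, at most 10 in all, crops included, and the job is handed in when it is done.

```bash
ls; mkdir -p pics; python3 - <<'E'
from cell import env,vision,job
import cv2
for n in("scene","top"):
    print(n,vision.camera_params(n)); cv2.imwrite(f"pics/{n}0.png",vision.read_camera(n)[:,:,::-1])
print(env.observe())
E
```

```text
pics
scene {'fov_y': 43.277769506772074, 'cx': 248.74584634081754, 'cy': 178.83558430458402, 'origin': array([-0.08298344, -0.79728213,  0.80950908]), 'orientation': array([ 0.42333938, -0.17984782, -0.33055368,  0.82411941])}
top {'fov_y': 44.833643787031725, 'cx': 260.60019177921123, 'cy': 191.8569572372154, 'origin': array([ 0.41501933, -0.11774952,  1.62270913]), 'orientation': array([-0.07020953,  0.03182136,  0.70736523, -0.70263251])}
{'time_s': 0.1, 'joints': array([ 1.05820954e+00,  2.59252205e-01,  1.53596166e+00,  2.64232306e-05,
        1.34797767e+00, -2.02833930e-01]), 'dq': array([-0.0005426 , -0.00078939, -0.00313465, -0.00033025,  0.00081672,
       -0.00073913]), 'joint_efforts': array([ 1.46583814e-03, -4.46966279e+01, -2.91245949e+01, -5.44484337e-04,
        6.20570616e-03, -9.03082878e-06]), 'tcp_pos': array([0.16754997, 0.52366133, 0.40397204]), 'tool_rot': array([ 1.54260852e-01,  9.88029833e-01, -7.44327172e-04, -2.91976076e-04]), 'force': array([0.04915011, 0.72922765, 0.44053651]), 'moment': array([-0.02824342,  0.03730142,  0.01717914]), 'gripper_force': 0.0, 'opening': 0.08494649839875039}
```

View pics/scene0.png

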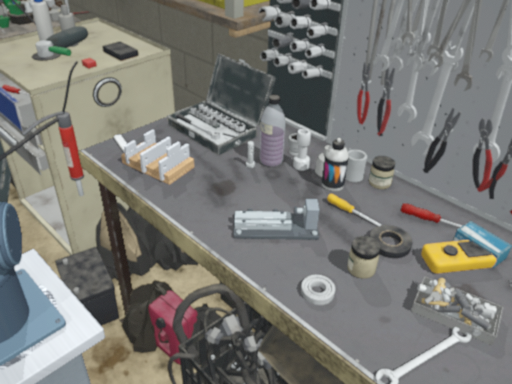

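View pics/top0.png

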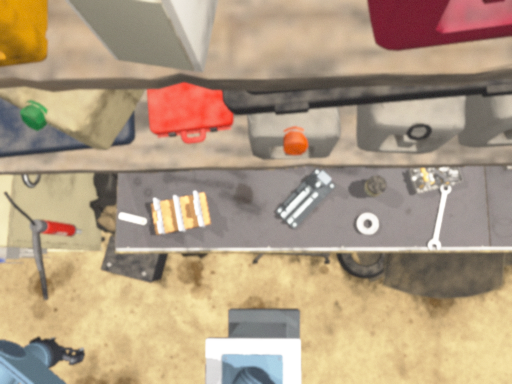

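The scene view shows the rack at about (157,157), the bolt (251,153), the jig (275,222) and the jar and bearing at (363,258) and (318,290). In the top view, the rack is at (180,213) and the jig at (305,198). Next I'll enlarge the crops.

```bash
python3 - <<'E'
import cv2,numpy as np
s=cv2.imread("pics/scene0.png");t=cv2.imread("pics/top0.png")
def c(i,x,y,w,h,k): return cv2.resize(i[y:y+h,x:x+w],None,fx=k,fy=k,interpolation=cv2.INTER_CUBIC)
a=c(s,105,120,100,72,4);b=c(s,225,190,100,72,4)
d=c(t,140,180,80,60,5);e=c(t,265,160,80,60,5)
cv2.imwrite("pics/crop1.png",np.vstack([np.hstack([a,b]),np.hstack([d,e])]))
E
```

```text
(no output)
```

View pics/crop1.png

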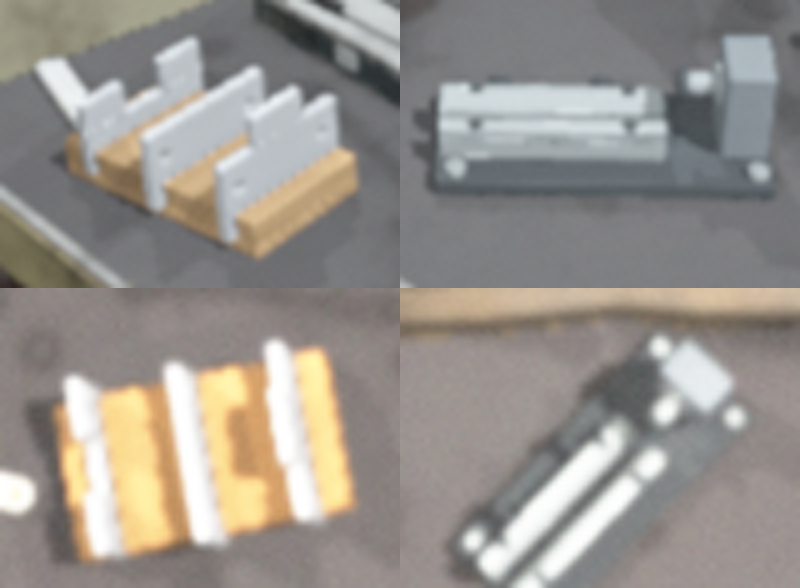

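```bash
cat > h.py <<'E'
import cv2,numpy as np
from scipy.spatial.transform import Rotation as R
from cell import env,vision
P={n:vision.camera_params(n) for n in("scene","top")}
def ray(n,uv):
    p=P[n];f=192/np.tan(np.radians(p['fov_y']/2))
    d=np.array([(uv[0]-p['cx'])/f,-(uv[1]-p['cy'])/f,-1]);return p['origin'],R.from_quat(p['orientation']).apply(d)
def onz(n,uv,z):
    o,d=ray(n,uv);return o+d*(z-o[2])/d[2]
def proj(n,X):
    p=P[n];f=192/np.tan(np.radians(p['fov_y']/2))
    c=R.from_quat(p['orientation']).inv().apply(np.array(X)-p['origin']);return np.array([p['cx']-f*c[0]/c[2],p['cy']+f*c[1]/c[2]])
E
python3 - <<'E'
from h import *
np.set_printoptions(precision=4,suppress=True)
t=cv2.imread("pics/top0.png");s=cv2.imread("pics/scene0.png")
def blobs(n,img,box,f,z,amin=25):
    x,y,w,h=box;k=4
    b=cv2.resize(img[y:y+h,x:x+w],None,fx=k,fy=k,interpolation=cv2.INTER_CUBIC)
    m=f(b).astype(np.uint8)
    cs,_=cv2.findContours(m,cv2.RETR_EXTERNAL,cv2.CHAIN_APPROX_NONE)
    for c in cs:
        if cv2.contourArea(c)<amin*k*k: continue
        q=cv2.boxPoints(cv2.minAreaRect(c)); q=(q+.5)/k-.5+[x,y]
        W=np.array([onz(n,u,z)[:2] for u in q]);e=[W[1]-W[0],W[2]-W[1]];l=[np.linalg.norm(v) for v in e];a=e[int(np.argmax(l))]
        print(n,"px",q.mean(0),"centre",W.mean(0),"size",l,"long-axis deg",np.degrees(np.arctan2(a[1],a[0])))
hsv=lambda b:cv2.cvtColor(b,cv2.COLOR_BGR2HSV)
print("rack");blobs("top",t,(140,180,80,60),lambda b:(hsv(b)[...,1]>90)|(b.min(2)>200),.031)
print("plates");blobs("top",t,(148,180,72,60),lambda b:(hsv(b)[...,1]<60)&(b.min(2)>175),.07)
print("rails");blobs("top",t,(265,165,75,68),lambda b:b.min(2)>165,.034,15)
print("jig all")
for z,th in((.012,95),): blobs("top",t,(265,168,75,65),lambda b:(b[...,2]<th)|(b.min(2)>165),z,100)
# housing
q=[(265+(x-400)/5-.4,160+(y-288)/5-.4) for x,y in((690,342),(733,380),(708,412),(660,372))]
print("housing",np.array([onz("top",u,.078)[:2] for u in q]))
# lug top in scene
for c in((248,107),(300,88),(215,165),(337,95)): 
    u=(105+c[0]/4-.4,120+c[1]/4-.4);print("scene lug/plate corner",c,onz("scene",u,.095 if c[0] in(248,300) else .07))
for c in((440,112),(648,110),(440,128),(668,130),(697,82),(722,38),(775,36),(777,68)):
    u=(225+(c[0]-400)/4-.4,190+c[1]/4-.4);print("scene jig",c,onz("scene",u,.078 if c[0]>710 else .056 if c[0]>690 else .034))
big=cv2.resize(t[160:235,262:345],None,fx=7,fy=7,interpolation=cv2.INTER_CUBIC);cv2.imwrite("pics/jigtop.png",big)
E
```

```text
rack
top px [143.    220.375] centre [0.5512 0.3786] size [np.float64(0.023875799194364198), np.float64(0.027883706538509176)] long-axis deg -178.10538799660665
top px [154.2673 218.5135] centre [0.5577 0.3391] size [np.float64(0.01640241598423199), np.float64(0.10947170527670062)] long-axis deg -171.127091033337
top px [168.5997 215.6932] centre [0.5671 0.289 ] size [np.float64(0.04502949542300948), np.float64(0.11684054950716788)] long-axis deg -168.93279333826516
top px [158.1351 214.9358] centre [0.5701 0.3259] size [np.float64(0.02231129765843332), np.float64(0.12692725587579556)] long-axis deg -168.89070145145925
top px [188.4564 211.4896] centre [0.5812 0.2196] size [np.float64(0.046757513684639526), np.float64(0.11664850304445008)] long-axis deg -168.5043696194211
top px [178.0842 212.5002] centre [0.5781 0.2559] size [np.float64(0.021413571316899385), np.float64(0.12872304705891455)] long-axis deg -168.07981078459022
top px [204.8099 208.1163] centre [0.5925 0.1626] size [np.float64(0.02177613367111859), np.float64(0.11535398680611476)] long-axis deg -169.01836453106898
top 
[... 1726 characters left out ...]
79.20490127134545
housing [[ 0.7108 -0.2425]
 [ 0.6845 -0.2705]
 [ 0.663  -0.2534]
 [ 0.6906 -0.2221]]
scene lug/plate corner (248, 107) [0.5718 0.1905 0.095 ]
scene lug/plate corner (300, 88) [0.6145 0.1865 0.095 ]
scene lug/plate corner (215, 165) [0.5319 0.1779 0.07  ]
scene lug/plate corner (337, 95) [0.6527 0.1946 0.07  ]
scene jig (440, 112) [ 0.5491 -0.1152  0.034 ]
scene jig (648, 110) [ 0.6455 -0.2026  0.034 ]
scene jig (440, 128) [ 0.5387 -0.1264  0.034 ]
scene jig (668, 130) [ 0.6402 -0.224   0.034 ]
scene jig (697, 82) [ 0.6672 -0.222   0.056 ]
scene jig (722, 38) [ 0.6896 -0.2209  0.078 ]
scene jig (775, 36) [ 0.7153 -0.2421  0.078 ]
scene jig (777, 68) [ 0.6912 -0.2632  0.078 ]
```

View pics/jigtop.png

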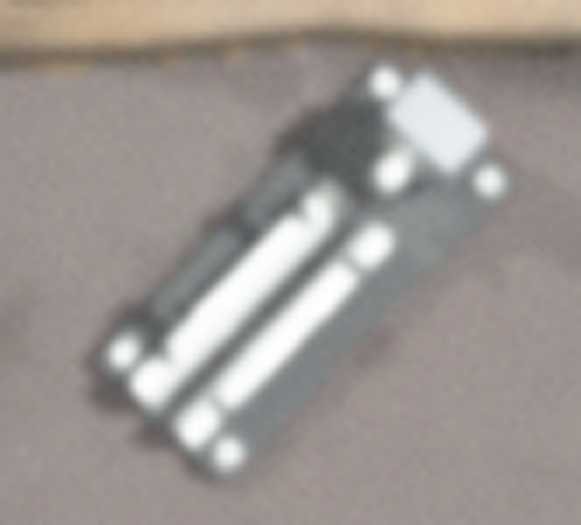

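The enlarged top view shows the jig slot as the dark gap between the two white rails, from (175,403) to (347,228), with the button at (392,172) and the housing top at (437,122). I'll sample profiles for the slot line.

```bash
python3 - <<'E'
from h import *
from scipy.ndimage import map_coordinates as mc
np.set_printoptions(precision=4,suppress=True)
imgs={"top":cv2.imread("pics/top0.png"),"scene":cv2.imread("pics/scene0.png")}
def prof(n,c,a,xs,ys,z):
    u=np.array([np.cos(a),np.sin(a)]);v=np.array([-u[1],u[0]])
    g=imgs[n].min(2).astype(float)
    pts=np.array([[proj(n,[*(c+x*u+y*v),z]) for y in ys] for x in xs])
    return mc(g,[pts[...,1],pts[...,0]],order=1)
# jig: guess frame from slot ends
e1=onz("top",(262+175/7-.43,160+403/7-.43),.034)[:2];e2=onz("top",(262+347/7-.43,160+228/7-.43),.034)[:2]
d=e2-e1;a=np.arctan2(d[1],d[0]);u=d/np.linalg.norm(d);print("slot ends",e1,e2,np.linalg.norm(d),np.degrees(a))
c=(e1+e2)/2;v=np.array([-u[1],u[0]])
ys=np.arange(-.036,.0361,.003);xs=np.arange(-.05,.051,.01)
for n in("top","scene"):
    print(n); print((ys*1e3).astype(int))
    for lo in(-.045,-.02,.005,.03): print(lo,prof(n,c,a,np.arange(lo,lo+.015,.003),ys,.034).mean(0).astype(int))
# housing top centroid in top view, z=.078
g=imgs["top"][168:190,310:335];m=((g.min(2)>150)).astype(np.uint8)
# lug plate: profiles across plate at top of body and lug
ys=np.arange(-.03,.031,.003)
c=np.array([.59,.1815]);a=np.radians(11.5)
for n in("top","scene"):
    for z,xx in((.070,(-.052,-.045,-.038)),(.095,(-.01,0,.01)),(.07,(.038,.045,.052))): print(n,z,xx,prof(n,c,a,xx,ys,z).mean(0).astype(int))
print((ys*1e3).astype(int))
xs=np.arange(-.075,.0751,.005)
print((xs*1e3).astype(int))
print("along top z.07",prof("top",c,a,xs,[-.002,0,.002],.07).mean(1).astype(int))
for z in(.05,.085):print("along scene",z,prof("scene",c,a,xs,[-.004],z).mean(1).astype(int))
E
```

```text
slot ends [ 0.5584 -0.1201] [ 0.6438 -0.2053] 0.12060903935627176 -44.917299938672244
top
[-36 -32 -29 -26 -23 -20 -17 -14 -11  -8  -5  -2   0   3   6   9  12  15
  18  21  24  27  30  33  36]
-0.045 [127 127 128 137 165 205 230 234 227 204 167 130 120 147 194 229 243 244
 237 218 176 128 104 102 104]
-0.02 [127 127 130 142 181 229 249 251 245 225 182 139 126 153 200 232 245 250
 251 247 218 159 120 119 128]
0.005 [129 128 129 138 171 221 246 251 246 224 176 132 117 142 189 227 244 250
 251 244 212 153 118 118 125]
0.03 [129 129 129 139 172 220 245 249 245 223 176 130 114 143 191 228 243 249
 250 243 210 153 118 112 116]
scene
[-36 -32 -29 -26 -23 -20 -17 -14 -11  -8  -5  -2   0   3   6   9  12  15
  18  21  24  27  30  33  36]
-0.045 [162 164 171 175 175 179 186 189 180 168 166 178 195 203 207 208 208 205
 196 182 159 129 114 112 118]
-0.02 [160 160 162 164 171 184 199 204 199 188 178 182 194 203 207 208 209 208
 206 200 182 156 133 123 123]
0.005 [161 159 158 161 171 185 202 208 205 194 178 189 204 212 210 208 208 208
 206 197 177 153 131 126 125]
0.03 [164 169 173 172 169 184 199 
[... 730 characters left out ...]
2 188 205 216 216 197 166 136 133 144 160
 179 200 215]
[-30 -27 -24 -21 -18 -15 -12  -9  -6  -3   0   2   5   8  11  14  17  20
  23  26  29]
[-75 -69 -64 -59 -54 -49 -44 -39 -34 -29 -24 -19 -14  -9  -4   0   5  10
  15  20  25  30  35  40  45  50  55  60  65  70  75]
along top z.07 [127 132 179 242 252 254 254 253 253 251 244 245 248 250 251 249 249 250
 251 250 252 253 251 252 252 253 248 209 142 132 129]
along scene 0.05 [106 154 171 187 199 203 189 186 187 187 187 186 186 186 185 185 185 186
 186 186 187 188 197 196 188 186 166 124 101 102 108]
along scene 0.085 [138 146 150 147 151 149 150 144 160 180 186 187 187 186 187 188 188 188
 186 165 126 109 115 115 104 102 106 106  97  81  74]
```

```bash
python3 -m crank '[[[2.64,-2.13,-0.3],[0,0,1.8]],[[2.64,-2.13,-0.3],[0,0,1.8]],[[2.64,-2.13,-0.3],[0,0,1.8]],[[2.64,-2.13,-0.3],[0,0,1.8]],[[2.64,-2.13,-0.3],[0,0,1.8]],[[2.64,-2.13,-0.3],[0,0,1.8]],[[2.64,-2.13,-0.3],[0,0,1.8]],[[2.64,-2.13,-0.3],[0,0,1.8]],[[2.64,-2.13,-0.3],[0,0,1.8]],[[2.64,-2.13,-0.3],[0,0,1.8]],[[2.64,-2.13,-0.3],[0,0,1.8]],[[2.64,-2.13,-0.3],[0,0,1.8]],[[2.64,-2.13,-0.3],[0,0,1.8]],[[2.64,-2.13,-0.3],[0,0,1.8]],[[2.64,-2.13,-0.3],[0,0,1.8]],[[2.64,-2.13,-0.3],[0,0,1.8]],[[0,0,0],[0,0,0]],[[0,0,0],[0,0,0]]]' 5
python3 - <<'E'
from h import *
im=vision.read_camera("scene");o=env.observe()
r=R.from_quat(o['tool_rot']);print(o['tcp_pos'],r.as_matrix().round(3).tolist())
y=r.as_matrix()[:,1];print("yaw y",np.degrees(np.arctan2(y[1],y[0])))
print(proj("scene",o['tcp_pos']+.155*r.as_matrix()[:,2]))
cv2.imwrite("pics/a1.png",cv2.resize(im[60:210,80:280,::-1],None,fx=4,fy=4,interpolation=cv2.INTER_CUBIC))
E
```

```text
time_s: 1.6
tcp_pos: [0.5911, 0.1815, 0.3554]
tool_rot: [-0.095, 0.996, 0.0, -0.001]
force: [-0.1, -0.2, 0.6]
opening: 0.05
gripper_force: 0.0
[0.5900864  0.18250903 0.35574722] [[-0.982, -0.19, -0.002], [-0.19, 0.982, 0.0], [0.002, 0.001, -1.0]]
yaw y 100.9377541574354
[170.58798632 111.60530436]
```

View pics/a1.png

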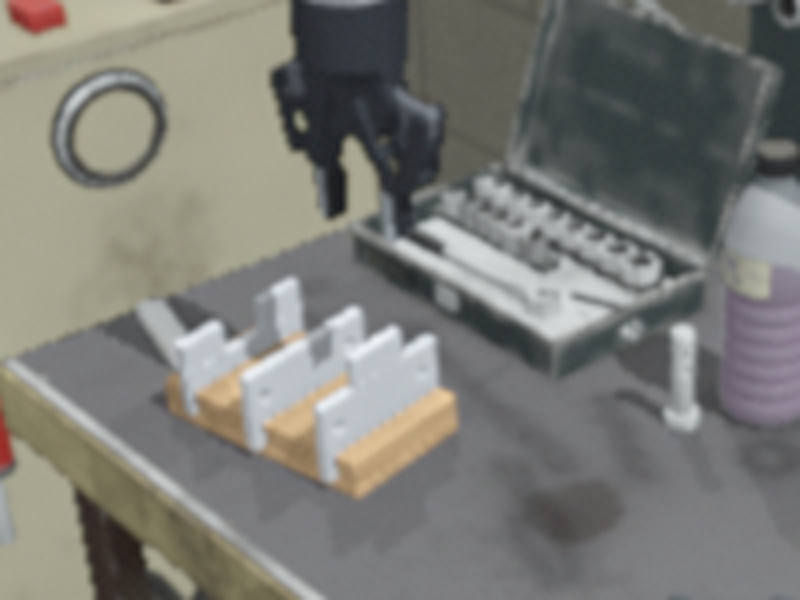

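The gripper hangs over the lug plate, the right-most one in the crop with its lug at (375,345). The bolt at (683,380) is clear, so I'm descending.

```bash
python3 -m crank '[[[0,0.1,-1.5],[0,0,0]],[[0,0,-1.5],[0,0,0]],[[0,0,-1.5],[0,0,0]],[[0,0,-1.5],[0,0,0]],[[0,0,-1.5],[0,0,0]],[[0,0,-1.5],[0,0,0]],[[0,0,-1.5],[0,0,0]],[[0,0,-1.0],[0,0,0]],[[0,0,-0.5],[0,0,0]],[[0,0,0],[0,0,0]],[[0,0,0],[0,0,0]]]'
python3 - <<'E'
from h import *
im=vision.read_camera("scene");t=vision.read_camera("top");o=env.observe();print(o['tcp_pos'],o['force'])
cv2.imwrite("pics/a2.png",np.hstack([cv2.resize(i,(400,300),interpolation=cv2.INTER_CUBIC) for i in(im[100:190,105:225,::-1],t[165:240,145:245,::-1])]))
E
```

```text
time_s: 2.57
tcp_pos: [0.5899, 0.1845, 0.2372]
tool_rot: [-0.097, 0.995, 0.0, 0.0]
force: [-0.5, -0.5, 0.0]
opening: 0.0501
gripper_force: 0.0
[0.5903564  0.18429763 0.23778184] [1.16846455 0.53959535 0.74933485]
```

View pics/a2.png

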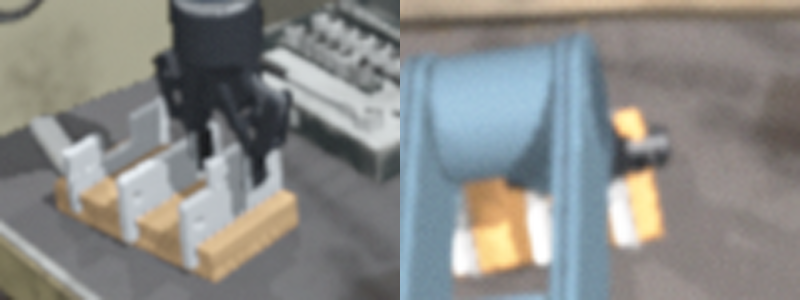

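The fingers straddle the lug, with the near fingertip at (258,180) in the left panel. Closing.

```bash
python3 -m crank '[[[0,0,0],[0,0,0]],[[0,0,0],[0,0,0]],[[0,0,0],[0,0,0]],[[0,0,0],[0,0,0]],[[0,0,0],[0,0,0]],[[0,0,0],[0,0,0]],[[0,0,0],[0,0,0]],[[0,0,0],[0,0,0]],[[0,0,0],[0,0,0]],[[0,0,0],[0,0,0]],[[0,0,0],[0,0,0]],[[0,0,0],[0,0,0]]]' 0 60
```

```text
time_s: 3.67
tcp_pos: [0.5903, 0.1839, 0.2372]
tool_rot: [-0.096, 0.995, -0.0, 0.001]
force: [-0.2, -1.1, 4.6]
opening: 0.0068
gripper_force: 59.5
```

```bash
python3 -m crank '[[[0,0,0.5],[0,0,0]],[[0,0,1],[0,0,0]],[[0,0,1.5],[0,0,0]],[[0,0,1.5],[0,0,0]],[[0,0,1.5],[0,0,0]],[[0,0,1.5],[0,0,0]],[[0,0,1.5],[0,0,0]],[[0,0,1],[0,0,0]],[[0,0,0],[0,0,0]],[[0,0,0],[0,0,0]],[[0,0,0],[0,0,0]]]'
python3 - <<'E'
from h import *
im=vision.read_camera("scene");o=env.observe();print(o['tcp_pos'],o['force'],o['moment'],o['opening'],o['gripper_force'])
cv2.imwrite("pics/a3.png",cv2.resize(im[90:190,105:235,::-1],None,fx=5,fy=5,interpolation=cv2.INTER_CUBIC))
E
```

```text
time_s: 4.58
tcp_pos: [0.5896, 0.184, 0.3357]
tool_rot: [-0.096, 0.995, 0.0, -0.001]
force: [-0.6, 0.2, -2.4]
opening: 0.0069
gripper_force: 58.4
[0.58961567 0.18399171 0.33541242] [ 0.68463999  0.35944619 -3.26070662] [ 0.00170329 -0.0261108   0.02788858] 0.00692251374392016 58.45000298693776
```

View pics/a3.png

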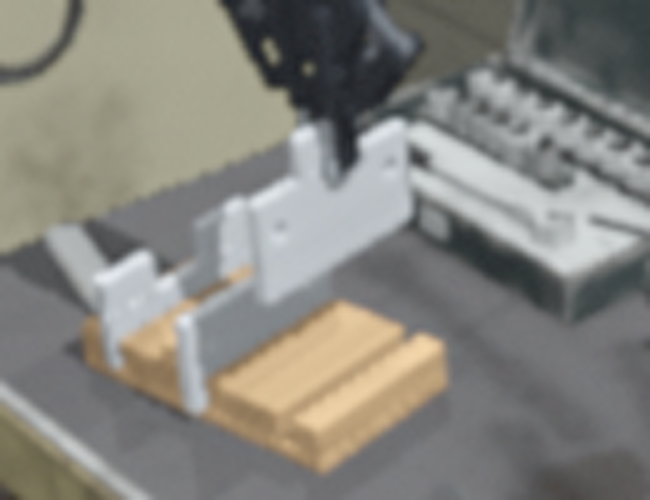

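The plate is out of the rack and level, and the other two plates are still in it. Its lower corners are at (265,300) and (408,225), so the grip looks a little off-centre along the plate. I'll work out that offset.

```bash
python3 - <<'E'
from h import *
o=env.observe();M=R.from_quat(o['tool_rot']).as_matrix();y=M[:2,1];y=y*np.sign(y[1]);x=np.array([y[1],-y[0]]);t=o['tcp_pos']
for c,z,k in(((265,302),.0,"near low"),((409,225),0,"far low"),((252,195),.06,"near top"),((410,120),.06,"far top"),((294,127),.085,"lug near top")):
    u=(105+(c[0]+.5)/5-.5,90+(c[1]+.5)/5-.5)
    # intersect with plane of the -y face
    q,d=ray("scene",u);p0=t[:2]-.004*y;s=((p0-q[:2])@y)/(d[:2]@y);X=q+s*d
    print(k,"along x",((X[:2]-t[:2])@x).round(4),"z",X[2].round(4),"exp z",round(t[2]-.2272+z,4))
a=np.radians(-44.9);u=np.array([np.cos(a),np.sin(a)]);O=np.array([.6185,-.1784])
print("yaw",np.degrees(np.arctan2(x[1],x[0])),"target for jig x=-18 (centred grip)",O-.018*u)
E
```

```text
near low along x -0.0648 z 0.1123 exp z 0.1082
far low along x 0.0535 z 0.1053 exp z 0.1082
near top along x -0.0658 z 0.1789 exp z 0.1682
far top along x 0.06 z 0.1703 exp z 0.1682
lug near top along x -0.0306 z 0.2041 exp z 0.1932
yaw 11.050060613958328 target for jig x=-18 (centred grip) [ 0.60574988 -0.16569431]
```

```bash
python3 -m crank '[[[0.12,-1.2,0],[0,0,-2]],[[0.12,-2.2,0],[0,0,-3.5]],[[0.12,-2.2,0],[0,0,-3.5]],[[0.12,-2.2,0],[0,0,-3.5]],[[0.12,-2.2,0],[0,0,-3.5]],[[0.12,-2.2,0],[0,0,-3.5]],[[0.12,-2.2,0],[0,0,-3.5]],[[0.12,-2.2,0],[0,0,-3.5]],[[0.12,-2.2,0],[0,0,-3.5]],[[0.12,-2.2,0],[0,0,-3.5]],[[0.12,-2.2,0],[0,0,-3.5]],[[0.12,-2.2,0],[0,0,-3.5]],[[0.12,-2.2,0],[0,0,-3.5]],[[0.12,-2.2,0],[0,0,-3.5]],[[0.12,-2.2,0],[0,0,-3.5]],[[0.12,-2.2,0],[0,0,-3.5]],[[0.05,-1.1,0],[0,0,-1.5]],[[0,0,0],[0,0,0]],[[0,0,0],[0,0,0]]]'
python3 - <<'E'
from h import *
im=vision.read_camera("scene");im=vision.read_camera("scene");o=env.observe();M=R.from_quat(o['tool_rot']).as_matrix();y=M[:2,1];x=np.array([y[1],-y[0]]);x*=np.sign(x[0]);t=o['tcp_pos']
a=np.radians(-44.9);u=np.array([np.cos(a),np.sin(a)]);v=np.array([-u[1],u[0]]);O=np.array([.6185,-.1784])
print(t,np.degrees(np.arctan2(x[1],x[0])),M[:,2],"jig xy",(t[:2]-O)@u,(t[:2]-O)@v,o['force'])
cv2.imwrite("pics/a4.png",cv2.resize(im[130:250,220:340,::-1],None,fx=5,fy=5,interpolation=cv2.INTER_CUBIC))
E
```

```text
time_s: 6.22
tcp_pos: [0.6094, -0.1695, 0.336]
tool_rot: [0.383, 0.924, 0.0, -0.001]
force: [-0.5, 0.0, -2.0]
opening: 0.0068
gripper_force: 58.5
[ 0.60954362 -0.16807768  0.33633166] -44.883536784207124 [-8.79101555e-04  1.01272424e-03 -9.99999101e-01] jig xy -0.0136303952176564 0.0009896563539003554 [-0.03913831  0.03461904 -1.77181699]
```

View pics/a4.png

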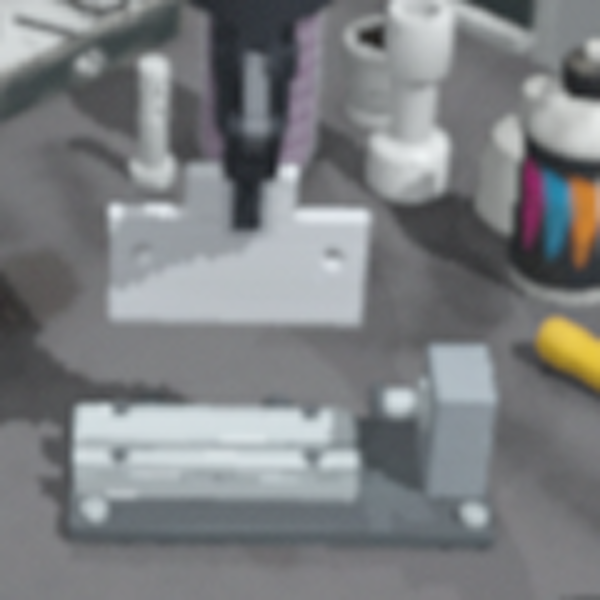

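The plate is level above the slot, spanning (108–372, 205–325). The slot is at about row 443 and the button is at (400,400). I'll descend to the mouth, then go down slowly.

```bash
python3 -m crank '[[[0,0,-1],[0,0,0]],[[0,0,-1.5],[0,0,0]],[[0,0,-1.5],[0,0,0]],[[0,0,-1.5],[0,0,0]],[[0,0,-1],[0,0,0]],[[0,0,-0.5],[0,0,0]],[[0,0,0],[0,0,0]],[[0,0,0],[0,0,0]],[[0,0,0],[0,0,0]]]'; python3 -m crank '[[[0,0,-0.3],[0,0,0]],[[0,0,-0.3],[0,0,0]],[[0,0,-0.3],[0,0,0]],[[0,0,0],[0,0,0]]]'
python3 -m crank '[[[0,0,-0.3],[0,0,0]],[[0,0,-0.3],[0,0,0]],[[0,0,0],[0,0,0]]]'
```

```text
time_s: 7.07
tcp_pos: [0.6102, -0.169, 0.2676]
tool_rot: [0.382, 0.924, -0.0, 0.001]
force: [0.2, 0.4, -1.7]
opening: 0.0074
gripper_force: 58.6
time_s: 7.4
tcp_pos: [0.6095, -0.1689, 0.2571]
tool_rot: [0.382, 0.924, 0.0, -0.0]
force: [-0.6, 0.6, -2.7]
opening: 0.0071
gripper_force: 58.6
time_s: 7.65
tcp_pos: [0.6095, -0.1689, 0.2509]
tool_rot: [0.382, 0.924, 0.0, -0.001]
force: [-0.2, 0.3, -2.3]
opening: 0.0074
gripper_force: 58.6
```

```bash
python3 -m crank '[[[0,0,-0.3],[0,0,0]],[[0,0,-0.3],[0,0,0]],[[0,0,-0.2],[0,0,0]],[[0,0,0],[0,0,0]]]'; python3 -m crank '[[[0,0,-0.2],[0,0,0]],[[0,0,0],[0,0,0]],[[0,0,0],[0,0,0]]]';python3 -m crank '[[[0,0,-0.1],[0,0,0]],[[0,0,0],[0,0,0]],[[0,0,0],[0,0,0]]]'
```

```text
time_s: 7.98
tcp_pos: [0.6095, -0.1689, 0.243]
tool_rot: [0.382, 0.924, 0.0, -0.001]
force: [0.2, -0.3, -2.0]
opening: 0.0072
gripper_force: 58.6
time_s: 8.23
tcp_pos: [0.6097, -0.169, 0.2416]
tool_rot: [0.382, 0.924, -0.0, -0.0]
force: [0.6, 0.4, -1.9]
opening: 0.0073
gripper_force: 58.6
time_s: 8.48
tcp_pos: [0.6098, -0.169, 0.2407]
tool_rot: [0.382, 0.924, -0.0, 0.0]
force: [-1.1, 0.3, -2.2]
opening: 0.0073
gripper_force: 58.6
```

```bash
for i in 1 ; do python3 -m crank '[[[0,0,-0.1],[0,0,0]],[[0,0,0],[0,0,0]],[[0,0,0],[0,0,0]]]';python3 -m crank '[[[0,0,-0.05],[0,0,0]],[[0,0,0],[0,0,0]],[[0,0,0],[0,0,0]]]';done
```

```text
time_s: 8.73
tcp_pos: [0.6097, -0.169, 0.2397]
tool_rot: [0.382, 0.924, 0.0, -0.0]
force: [-0.6, 0.6, -1.3]
opening: 0.0071
gripper_force: 58.6
time_s: 8.98
tcp_pos: [0.6098, -0.169, 0.2393]
tool_rot: [0.382, 0.924, -0.0, 0.0]
force: [0.5, 0.9, -1.9]
opening: 0.007
gripper_force: 58.8
```

```bash
python3 -m crank '[[[0,0,-0.05],[0,0,0]],[[0,0,0],[0,0,0]],[[0,0,0],[0,0,0]]]';python3 -m crank '[[[0,0,-0.05],[0,0,0]],[[0,0,0],[0,0,0]],[[0,0,0],[0,0,0]]]'
```

```text
time_s: 9.23
tcp_pos: [0.6098, -0.169, 0.2392]
tool_rot: [0.382, 0.924, -0.0, 0.0]
force: [-1.4, 0.6, 4.0]
opening: 0.0073
gripper_force: 59.2
time_s: 9.48
tcp_pos: [0.6098, -0.1689, 0.2392]
tool_rot: [0.382, 0.924, -0.0, 0.0]
force: [-3.0, 1.7, 5.8]
opening: 0.0066
gripper_force: 59.9
```

The plate is seated on the slot floor, with Fz up about 8 N. I'll ease the down-press slightly and then slide it along jig +x, which is world (0.708, −0.706).

```bash
python3 -m crank '[[[0,0,0.03],[0,0,0]],[[0.14,-0.14,0],[0,0,0]],[[0.14,-0.14,0],[0,0,0]],[[0.14,-0.14,0],[0,0,0]],[[0,0,0],[0,0,0]],[[0,0,0],[0,0,0]]]';python3 -m crank '[[[0.14,-0.14,0],[0,0,0]],[[0,0,0],[0,0,0]],[[0,0,0],[0,0,0]]]';python3 -m crank '[[[0.07,-0.07,0],[0,0,0]],[[0,0,0],[0,0,0]],[[0,0,0],[0,0,0]]]'
```

```text
time_s: 9.98
tcp_pos: [0.6136, -0.1724, 0.2393]
tool_rot: [0.382, 0.924, 0.0, -0.001]
force: [-4.4, 5.0, 8.8]
opening: 0.0066
gripper_force: 60.2
time_s: 10.23
tcp_pos: [0.6149, -0.1736, 0.2393]
tool_rot: [0.382, 0.924, 0.001, -0.001]
force: [-4.4, 3.6, 9.5]
opening: 0.0073
gripper_force: 60.3
time_s: 10.48
tcp_pos: [0.6154, -0.1741, 0.2393]
tool_rot: [0.382, 0.924, 0.001, -0.001]
force: [-6.4, 6.4, 10.1]
opening: 0.0075
gripper_force: 60.6
```

```bash
python3 -m crank '[[[0,0,0.06],[0,0,0]],[[0,0,0],[0,0,0]],[[0,0,0],[0,0,0]]]';python3 -m crank '[[[0.07,-0.07,0],[0,0,0]],[[0,0,0],[0,0,0]],[[0,0,0],[0,0,0]]]';python3 -m crank '[[[0.07,-0.07,0],[0,0,0]],[[0,0,0],[0,0,0]],[[0,0,0],[0,0,0]]]'
```

```text
time_s: 10.73
tcp_pos: [0.616, -0.1749, 0.2393]
tool_rot: [0.382, 0.924, 0.0, -0.0]
force: [-2.9, 3.7, 5.3]
opening: 0.0073
gripper_force: 59.7
time_s: 10.98
tcp_pos: [0.6165, -0.1754, 0.2393]
tool_rot: [0.382, 0.924, 0.0, -0.001]
force: [-3.0, 4.2, 6.1]
opening: 0.007
gripper_force: 59.9
time_s: 11.23
tcp_pos: [0.617, -0.1759, 0.2393]
tool_rot: [0.382, 0.924, 0.0, -0.001]
force: [-4.2, 5.3, 7.7]
opening: 0.0073
gripper_force: 60.1
```

```bash
python3 -m crank '[[[0,0,0.05],[0,0,0]],[[0,0,0],[0,0,0]],[[0,0,0],[0,0,0]]]';python3 -m crank '[[[0.07,-0.07,0],[0,0,0]],[[0,0,0],[0,0,0]],[[0,0,0],[0,0,0]]]';python3 -m crank '[[[0.07,-0.07,0],[0,0,0]],[[0,0,0],[0,0,0]],[[0,0,0],[0,0,0]]]';python3 -m crank '[[[0.07,-0.07,0],[0,0,0]],[[0,0,0],[0,0,0]],[[0,0,0],[0,0,0]]]'
```

```text
time_s: 11.48
tcp_pos: [0.6172, -0.1762, 0.2393]
tool_rot: [0.382, 0.924, 0.0, -0.001]
force: [-3.8, 4.6, 4.2]
opening: 0.0073
gripper_force: 59.4
time_s: 11.73
tcp_pos: [0.6178, -0.1768, 0.2393]
tool_rot: [0.382, 0.924, 0.0, -0.001]
force: [-4.0, 4.4, 4.3]
opening: 0.0067
gripper_force: 59.7
time_s: 11.98
tcp_pos: [0.6184, -0.1773, 0.2394]
tool_rot: [0.382, 0.924, 0.0, -0.001]
force: [-5.9, 5.5, 5.7]
opening: 0.0072
gripper_force: 59.8
time_s: 12.23
tcp_pos: [0.6189, -0.1778, 0.2393]
tool_rot: [0.382, 0.924, 0.001, -0.002]
force: [-5.4, 6.2, 6.0]
opening: 0.0071
gripper_force: 59.9
```

```bash
python3 -m crank '[[[0,0,0.05],[0,0,0]],[[0,0,0],[0,0,0]],[[0,0,0],[0,0,0]],[[0,0,0],[0,0,0]]]'
python3 - <<'E'
from h import *
a=np.radians(-44.9);u=np.array([np.cos(a),np.sin(a)]);v=np.array([-u[1],u[0]]);O=np.array([.6185,-.1784])
im=np.mean([vision.read_camera("scene").astype(float) for _ in range(4)],0).astype(np.uint8);o=env.observe();t=o['tcp_pos'];print(t,o['force'],(t[:2]-O)@u,(t[:2]-O)@v)
cv2.imwrite("pics/a5.png",cv2.resize(im[170:245,225:325,::-1],None,fx=8,fy=8,interpolation=cv2.INTER_CUBIC))
for x in(.044,.054,.064,.082): print(x,[((proj("scene",[*(O+x*u+yy*v),z])+.5-[225,170])*8).astype(int).tolist() for yy,z in((-.004,.072),(-.004,.056),(0,.067))])
E
```

```text
time_s: 12.57
tcp_pos: [0.619, -0.1779, 0.2394]
tool_rot: [0.382, 0.924, 0.001, -0.002]
force: [-3.6, 6.0, 2.8]
opening: 0.0069
gripper_force: 59.3
[ 0.61894514 -0.17791545  0.23940034] [-3.7216279   5.82455554  3.05549781] -2.671688290967653e-05 0.0006574355960694563
0.044 [[530, 297], [527, 338], [529, 302]]
0.054 [[563, 298], [559, 339], [561, 303]]
0.064 [[596, 299], [592, 339], [594, 303]]
0.082 [[655, 300], [650, 341], [652, 305]]
```

View pics/a5.png

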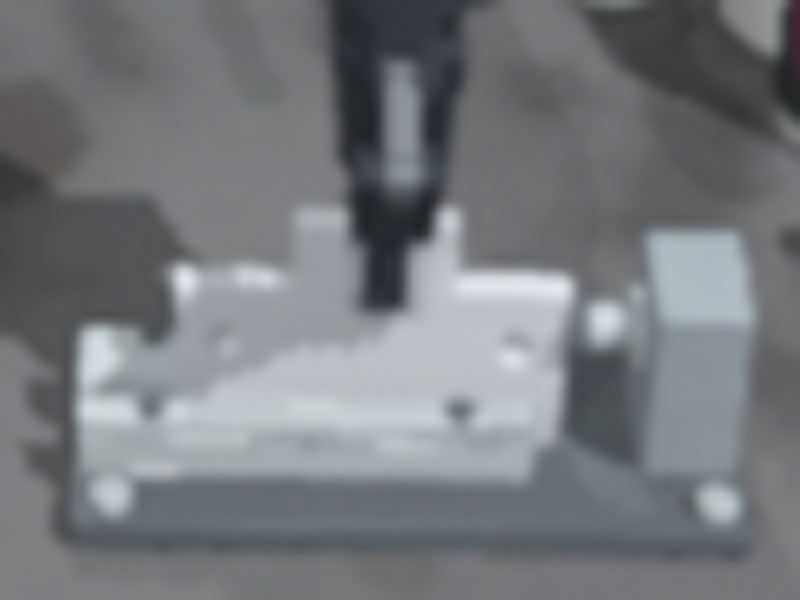

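The plate sits in the slot, its right end at about (571,320) and the button's highlight at (583–625, 322), so they are touching or nearly so. I'll compare the button's column profile with the first picture.

```bash
cat > b.py <<'E'
from h import *
def st(im): 
    return cv2.resize(im[208:213,290:320].astype(np.float32).mean(2).mean(0)[None],(30,1))[0].astype(int)
a=cv2.imread("pics/scene0.png");b=np.mean([vision.read_camera("scene").astype(float) for _ in range(4)],0)
print(st(a));print(st(b))
c=a.astype(float)[206:215,290:320].mean(2).mean(0);d=b[206:215,290:320].mean(2).mean(0)
for nm,p in(("before",c),("now",d)):
    k=8+int(np.argmax(p[8:15]));  # right edge of highlight half level
    h=(p[k]+p[k+1:k+6].min())/2;j=k+np.argmax(p[k:]<h);print(nm,"peak",290+k,"right edge",290+j-1+(p[j-1]-h)/(p[j-1]-p[j]))
o=env.observe();t=o['tcp_pos'];u=np.array([.708,-.706]);print(t,"F along push",o['force'][:2]@u,o['force'][2],"travel mm",((t[:2]-[.6098,-.169])@u*1e3))
E
python3 b.py; python3 -m crank '[[[0.07,-0.07,0],[0,0,0]],[[0.07,-0.07,0],[0,0,0]],[[0,0,0],[0,0,0]],[[0,0,0],[0,0,0]],[[0,0,0],[0,0,0]]]'; python3 b.py
```

```text
[126 122 118 106  97 106 130 170 193 199 199 191 168 148 143 137 126 139
 155 161 163 163 163 163 164 164 164 164 155 129]
[186 190 193 191 183 158 128 120 148 187 199 193 170 150 144 139 127 140
 157 163 164 164 164 165 165 166 167 166 157 131]
before peak 299 right edge 301.49732620320856
now peak 300 right edge 301.5735873850197
[ 0.61895354 -0.17788245  0.23942721] F along push -7.599505536104343 2.3977382268894027 travel mm 12.751721232445568
time_s: 13.38
tcp_pos: [0.6201, -0.179, 0.2394]
tool_rot: [0.382, 0.924, 0.001, -0.002]
force: [-4.7, 6.3, 5.1]
opening: 0.0071
gripper_force: 59.6
[126 122 118 106  97 106 130 170 193 199 199 191 168 148 143 137 126 139
 155 161 163 163 163 163 164 164 164 164 155 129]
[184 187 192 194 191 177 143 117 128 168 193 192 170 150 144 139 127 141
 157 163 164 164 164 165 165 166 166 166 157 131]
before peak 299 right edge 301.49732620320856
now peak 300 right edge 301.7613718411552
[ 0.62011407 -0.17900358  0.23944234] F along push -8.504861930030332 4.6878018254958915 travel mm 14.364888744437836
```

```bash
python3 -m crank '[[[0,0,0.06],[0,0,0]],[[0,0,0],[0,0,0]],[[0,0,0],[0,0,0]],[[0,0,0],[0,0,0]]]' - 90 ; python3 b.py|tail -1; python3 -m crank '[[[0.07,-0.07,0.02],[0,0,0]],[[0.07,-0.07,0.02],[0,0,0]],[[0,0,0],[0,0,0]],[[0,0,0],[0,0,0]]]' >/dev/null; python3 b.py|tail -1;python3 -m crank '[[[0.07,-0.07,0.02],[0,0,0]],[[0.07,-0.07,0.02],[0,0,0]],[[0,0,0],[0,0,0]],[[0,0,0],[0,0,0]]]' >/dev/null; python3 b.py|tail -3
```

```text
time_s: 13.92
tcp_pos: [0.6201, -0.1791, 0.2396]
tool_rot: [0.382, 0.924, 0.001, -0.002]
force: [-5.1, 5.4, 1.4]
opening: 0.0069
gripper_force: 88.5
[ 0.62013088 -0.17906506  0.2395857 ] F along push -6.957946087126909 1.0252713362925627 travel mm 14.420192844942628
[ 0.62128281 -0.1801396   0.23969718] F along push -9.570725086855825 1.4420509009648745 travel mm 15.994384803256652
before peak 299 right edge 301.49732620320856
now peak 301 right edge 302.7268907563025
[ 0.62237059 -0.18118605  0.23976061] F along push -9.889199817691281 2.567337102420179 travel mm 17.50333197159331
```

```bash
python3 -m crank '[[[0.07,-0.07,0.01],[0,0,0]],[[0.07,-0.07,0.01],[0,0,0]],[[0,0,0],[0,0,0]],[[0,0,0],[0,0,0]],[[0,0,0],[0,0,0]]]' >/dev/null; python3 b.py|tail -1;python3 -m crank '[[[0.07,-0.07,0],[0,0,0]],[[0,0,0],[0,0,0]],[[0,0,0],[0,0,0]],[[0,0,0],[0,0,0]]]' >/dev/null; python3 b.py|tail -1; python3 -m crank '[[[-0.07,0.07,0],[0,0,0]],[[0,0,0],[0,0,0]],[[0,0,0],[0,0,0]],[[0,0,0],[0,0,0]]]' >/dev/null; python3 b.py|tail -1;  python3 -m crank '[[[-0.07,0.07,0],[0,0,0]],[[0,0,0],[0,0,0]],[[0,0,0],[0,0,0]],[[0,0,0],[0,0,0]]]' >/dev/null; python3 b.py|tail -1;python3 -m crank '[[[-0.07,0.07,0],[0,0,0]],[[0,0,0],[0,0,0]],[[0,0,0],[0,0,0]],[[0,0,0],[0,0,0]]]' >/dev/null; python3 b.py|tail -1
```

```text
[ 0.62350057 -0.1822433   0.23984263] F along push -12.033869582831699 2.993648636390184 travel mm 19.049775555203038
[ 0.62402547 -0.18277264  0.23987366] F along push -12.552278206568563 3.7743657201157017 travel mm 19.795115605135745
[ 0.62358494 -0.1823745   0.23979786] F along push -10.06333751597909 1.287153822074304 travel mm 19.20213473206532
[ 0.62304956 -0.18184678  0.23978239] F along push -9.958044499568873 0.6374103213065039 travel mm 18.45051403674323
[ 0.62246635 -0.18130515  0.23978572] F along push -8.59371556027428 0.04671788981816502 travel mm 17.655209340987405
```

```bash
cat >> b.py <<'E'
M=R.from_quat(o['tool_rot']).as_matrix();g=t+.155*M[:,2];print("tilt tip fwd deg",np.degrees(M[:2,2]@u),"grasp travel",(g[:2]-[.6098,-.169])@u*1e3, "g z",g[2])
E
python3 -m crank '[[[0.07,-0.07,0],[-0.1,-0.1,0]],[[0.07,-0.07,0],[-0.1,-0.1,0]],[[0,0,0],[0,0,0]],[[0,0,0],[0,0,0]],[[0,0,0],[0,0,0]],[[0,0,0],[0,0,0]]]' >/dev/null; python3 b.py|tail -2;python3 b.py|tail -2
```

```text
[ 0.62333686 -0.18209935  0.23964785] F along push -12.81175586348535 2.0276917412806204 travel mm 18.832238706396716
tilt tip fwd deg -0.2603746998597479 grasp travel 18.127857357172765 g z 0.08464956137642338
[ 0.62336593 -0.18211302  0.23965206] F along push -11.39282531268964 1.0579325444024423 travel mm 18.862469156871402
tilt tip fwd deg -0.25775065568398436 grasp travel 18.16518653028818 g z 0.08465372821622771
```

```bash
python3 -m crank '[[[0.06,-0.06,-0.02],[-0.1,-0.1,0]],[[0,0,0],[0,0,0]],[[0,0,0],[0,0,0]],[[0,0,0],[0,0,0]],[[0,0,0],[0,0,0]],[[0,0,0],[0,0,0]]]' >/dev/null
python3 - <<'E'
from h import *
u=np.array([.708,-.706]);F=[];I=[]
for i in range(12): I.append(vision.read_camera("scene").astype(float));F.append(env.observe()['force'])
F=np.array(F);print(F.mean(0),F.std(0),F.mean(0)[:2]@u)
im=np.mean(I,0).astype(np.uint8);cv2.imwrite("pics/a6.png",cv2.resize(im[170:245,225:325,::-1],None,fx=8,fy=8,interpolation=cv2.INTER_CUBIC))
E
python3 b.py|tail -2
```

```text
[-8.45956069 10.9601188   3.70218194] [0.40774395 0.41876424 0.60785901] -13.72721284032597
[ 0.62367959 -0.18237823  0.23956185] F along push -13.713679437539646 3.6137747459471896 travel mm 19.271779058838753
tilt tip fwd deg -0.17829444816541218 grasp travel 18.78944615926924 g z 0.08456274335540309
```

View pics/a6.png

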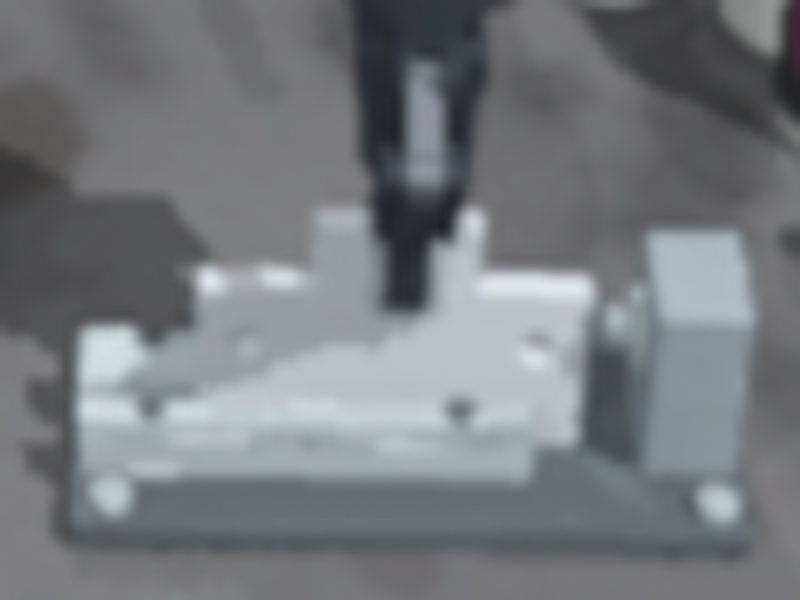

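The plate is level and down in the slot, its right end at (592,320). It was at about 571 near first contact, and the button is now visibly pushed in. The push reads 13.7 N; less about 1.3 N of friction, that leaves about 12.4 N on the button. Handing in.

```bash
python3 -c "
from cell import env,job
print(env.observe()['time_s'],job.job_done())"
```

```text
the job is handed in; nothing more can be done
20.1333 None
```

The lug plate is in the jig slot, still gripped, and pressing the button with about 12 N (an estimated 10 mm of its 20 mm travel, after allowing for friction); it was handed in at 20.1 s, the other two plates were left in the rack, and I touched nothing else.

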